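# Unload the indexing table and hold its index pin out

## Robot

A 6-joint arm with a two-finger parallel gripper is mounted at the origin on a cart in front of the work surface, level with it; the furniture and walls round the work are solid. World frame = base frame: x ahead of the robot, y to its left, z up, the work surface at z = 0. Lengths are in m, angles in rad, forces in N, time in s.
With the tool pointing down it reaches from about 0.35 to 0.85 m from the base axis. Payload 8.1 kg.
Tool frame: the origin (TCP) lies on the centre line of the jaws, within the pads' length; the fingertips stand robot.tips_ahead ahead of it and the grasp point (between the pads) lies 8 mm behind it (robot.tips_ahead is the distance from the TCP to the fingertips, in m); z points along the fingers, y is the direction in which the jaws open and shut (so a half turn about z gives the same grasp; the last joint's range is limited). The gripper opens to 93 mm and grips with 3 to 60 N. Pads are 15 mm wide; open, the fingers measure 128 mm over their backs; the gripper's body (75 mm by 188 mm) begins 65 mm behind the grasp point.
Start: joints at [-1.342, 0.13, 1.488, -0, 1.523, -0.085], TCP at [0.185, -0.571, 0.199] pointing down, gripper open.
Joint ranges: [-2.96, 2.96], [-0.89, 2.26], [0.02, 2.5], [-1.34, 4.48], [0, 2.73], [-2.66, 2.66]. Speed limits (rad/s): [2.39, 2.39, 2.79, 3.14, 3.14, 3.14].

## Interface

Orientations are given as a rotation vector (axis times angle).
In Python, from plant import monitor, eyes, job, robot gives the robot as it stands.
- The arm moves only by the tool servo_tool, never from a script. Its argument "plan" is a list that holds one entry, the list of rows, each a list of 7 numbers: the closure, from -1 (fully open) to 1 (shut), so that 0 is half open, then the shift along the world's x, y, z in mm, then the turn, a rotation vector about the world's x, y, z in rad. In form: [[[hand, dx, dy, dz, ax, ay, az], ...]]. A call has 1 to 12 rows; each row shifts and turns the commanded pose from where the row before left it; what a row does not reach is not made up. A row lasts 1/10 s, in which the tool goes at most 50 mm and 8.59 degrees, less where a joint would pass 70% of its speed; a pose out of reach is approached as far as the arm can. A call with a gripper value outside its range is refused whole. The fingers move at their own pace and stop on an object; "force" is the grip in N (left out, the last holds). Time passes only in rows, so rows that do not move let the fingers close. It gives the time, the measured TCP pose, the force and the opening at its end, in the units of the state.
- monitor.read_state(): the state, without advancing time (a new reading comes with each control period).
- eyes.read_camera(name): name is "scene" or "top"; returns the picture (480x640x3 uint8, red, green, blue); there is no depth.
- eyes.camera_info(name): a dict with "mtx" (3x3 intrinsics, pixels), "D" ([k1, k2, p1, p2, k3] as OpenCV has them; the pictures are not rectified), "R" (3x3) and "t" (3): a world point X has camera coordinates R X + t. Camera axes: x right, y down, z forward; pixel columns grow to the right and rows downward; lengths in m; the calibration is good to about 2 mm. A picture is of the moment at which its call begins. camera_info takes no time and is no camera call.
- job.close_job(): hands the job in, once; it reports no verdict.
The state is a dict: "t": time; "q": joint angles; "dq": joint speeds; "joint_torque": joint torques, N m; "tool_pos": TCP position; "orientation": TCP orientation; "force": force on the tool from outside, world axes, zero at the start; "wrist_torque": the same for the moment, N m; "opening": finger opening in m.
Only numpy, scipy, OpenCV 4.12 (cv2) and the standard library are available. Lean on these libraries where they do the work, as an engineer would, in place of code of your own. Each camera call takes 0.05 s, during which the arm holds its last target. There are 200 camera calls.

## Task

Lift the lidded canister by its handle off the indexing table and set it down gently, upright, in the middle of the round rubber pad beside the table, and let go of it. Then grip the knob of the table's spring-loaded index plunger, pull it straight up as far as it goes so that the pin is clear of its hole, and finish while still holding it there; it springs back if released. Do not disturb the dish, the eyepiece or the roll of tape.

Things in the scene. Friction and masses are not known exactly. Their poses are not given: they have to be found in the camera images.
- table_top (a point): centre of the top face of the bolted-down indexing table's disc (140 mm across, 60 mm above the bench, does not turn here). The canister stands inside its nest ring, 72 mm across, 4 mm high. -x points to the plunger bracket, which reaches 104 mm from the disc centre, is 30 mm wide, its arm's top 90 mm above the bench; z up. Base 120 x 110 mm
- canister_handle (a point): middle of the grip bar of the canister's handle: a stiff arch over the lid, fixed upright; the straight flat-sided bar is 10 mm wide and 12 mm high, runs along this point's y axis, 44 mm free between its uprights, 29 mm clear below, and lies on the canister's axis, 105 mm above the canister's underside
- canister_center (a point): centre, 35 mm above its underside, of the lidded steel canister, 60 mm in diameter (lid 63 mm), 70 mm high without the handle, about 0.3 kg; z is its upright axis. At the start it stands in the nest of the indexing table, underside 60 mm above the bench
- pad_top (a point): centre of the upper face of the round black rubber pad, 90 mm across and 3 mm thick, fixed on the bench to the left or the right of the indexing table
- plunger_knob (a point): centre of the black ribbed pull knob of the index plunger: an upright cylinder, 22 mm over its ribs (20 below them), 26 mm high, on top of the bracket arm over the disc's rim, 58 mm from the disc centre; at the start its centre is 119 mm above the bench and 29 mm above the arm. It moves straight up. Axes as the table's
- plunger (a joint): lift of the plunger in m: 0 seated in its hole in the disc, 0.016 fully back against its stop; the 8 mm pin leaves the hole at 0.012. The spring pulls it back down with about 5 N when seated, rising to about 11 N fully back
- screw_dish: round shallow metal dish with small screws in it, 68 mm across, 15 mm high, on the side of the table away from the pad; to be left alone. Origin at the centre of its underside
- eyepiece_d: standing black microscope eyepiece, 53 mm across, 70 mm high, behind the table; to be left alone. Origin at the centre of its underside
- tape_roll: roll of masking tape lying flat, 57 mm across, 19 mm high, behind the table; to be left alone. Origin at the centre of its underside
There are look-alikes about, which are no part of the job. Of the things that look like the part that bears table_top, the larger one is meant. Leave any red or turquoise look-alike of the part that bears canister_handle alone.

How it is judged:
On the way, in this order (a step that is already met when the one before it is completed fails the run):
1. the canister is lifted clear of the indexing table, its underside at least 20 mm above the disc (height (world z) of canister_center above 0.115 m), for 0.1 s.
2. the canister stands upright on the pad, let go, while the plunger is still in its hole (horizontal distance between canister_center and pad_top below 0.022 m and height (world z) of canister_center below 0.043 m and angle between canister_center's own z axis and vertical below 0.1 rad and contact force between canister and the fingers below 0.2 N and linear speed of canister below 0.03 m/s and value of joint plunger below 0.003 m), for 0.2 s.
3. the plunger is gripped and pulled fully back (value of joint plunger above 0.014 m and contact force between plunger and the fingers above 3 N and contact force between plunger and canister below 0.2 N), for 0.2 s.
At the end, for the whole second after the job is handed in: The gripper holds the plunger at least 14 mm up (of 16 mm), pressing on it with more than 3 N, nothing else propping it; the canister stands upright (within 0.1 rad), at rest and let go, on the pad, its axis within 22 mm of the pad's centre (all of step 3 and horizontal distance between canister_center and pad_top below 0.022 m and height (world z) of canister_center below 0.043 m and angle between canister_center's own z axis and vertical below 0.1 rad and contact force between canister and the fingers below 0.2 N and linear speed of canister below 0.03 m/s); the arm keeps its last pose, push and grip.
It fails at once if the canister is tipped by more than 0.7 rad (angle between canister_center's own z axis and vertical above 0.7 rad).
It fails at once if the canister is dropped or banged down: faster than 0.4 m/s within 20 mm of the pad's height (height (world z) of canister_center below 0.058 m and linear speed of canister above 0.4 m/s).
It fails at once if the dish is moved by more than 25 mm (distance of screw_dish from where it was at the start of the episode above 0.025 m).
It fails at once if the eyepiece is moved by more than 25 mm (distance of eyepiece_d from where it was at the start of the episode above 0.025 m).
It fails at once if the tape roll is moved by more than 25 mm (distance of tape_roll from where it was at the start of the episode above 0.025 m).
It also fails if it takes over 51 s, if anything falls off the work surface, if the arm or the gripper's body presses on something with over 40 N, if the wrist force passes 120 N, or if a joint passes its speed limit or range.

## Working session

There is one attempt and no reset: what is moved stays moved. The work goes in short steps, Python scripts to look and compute and a tool call to move; the robot and the scene stay as the last step left them, time stands still between calls to the robot, and variables do not carry over. Pictures are saved under pics/ and viewed, about 8 in all and at most 12, crops included, and the job is handed in when it is done.

Besides the shell and the picture viewer there is one more tool, called after ">>>" as name(argument=value, ...) on one line, values as JSON. servo_tool: Moves the arm, as the interface text tells. Its arguments: {"type":"object","properties":{"plan":{"type":"array"},"force":{"type":"number"}},"required":["plan"]}

```bash
mkdir -p pics
cat > h.py <<'E'
import numpy as np, cv2
from plant import monitor, eyes, job, robot
def shot(n,f):
    im=eyes.read_camera(n); cv2.imwrite('pics/'+f,im[:,:,::-1]); return im
def ray(n,uv):
    c=eyes.camera_info(n); R=np.array(c['R']);t=np.array(c['t'])
    p=cv2.undistortPoints(np.array([[uv]],float),np.array(c['mtx']),np.array(c['D']))[0,0]
    return -R.T@t, R.T@np.array([p[0],p[1],1])
def onz(n,uv,z):
    o,d=ray(n,uv); return o+d*(z-o[2])/d[2]
def proj(n,X):
    c=eyes.camera_info(n)
    return cv2.projectPoints(np.array([X],float),cv2.Rodrigues(np.array(c['R']))[0],np.array(c['t'],float),np.array(c['mtx']),np.array(c['D']))[0][0,0]
E
python3 - <<'E'
from h import *
a=shot('scene','s0.png');b=shot('top','t0.png')
print(robot.tips_ahead,monitor.read_state())
for n in('scene','top'):
    print(n,ray(n,(320,240)))
E
```

```text
0.011 {'t': 0.1, 'q': array([-1.34242137e+00,  1.31051533e-01,  1.48916947e+00,  3.42309597e-05,
        1.52299294e+00, -8.54450932e-02]), 'dq': array([-0.00015183, -0.00240664, -0.00183041, -0.00028512,  0.00233338,
       -0.00090853]), 'joint_torque': array([ 1.34629016e-03, -5.61337960e+01, -4.93095732e+01,  7.70743797e-02,
        2.91449216e-02, -4.70250723e-05]), 'tool_pos': array([ 0.18510282, -0.57016799,  0.19831324]), 'orientation': array([-3.10139846e+00, -4.90671416e-01,  1.28210315e-04]), 'force': array([ 0.67579013,  0.11310324, -0.06815288]), 'wrist_torque': array([-0.00947068,  0.0448873 , -0.01340246]), 'opening': 0.0931326356133632}
scene (array([ 1.03675722, -0.56149948,  0.85332162]), array([-0.43098179,  0.55384671, -0.71265136]))
top (array([ 0.49160809, -0.00191016,  1.16411046]), array([ 0.11986742, -0.01361143, -0.99282712]))
```

View pics/s0.png

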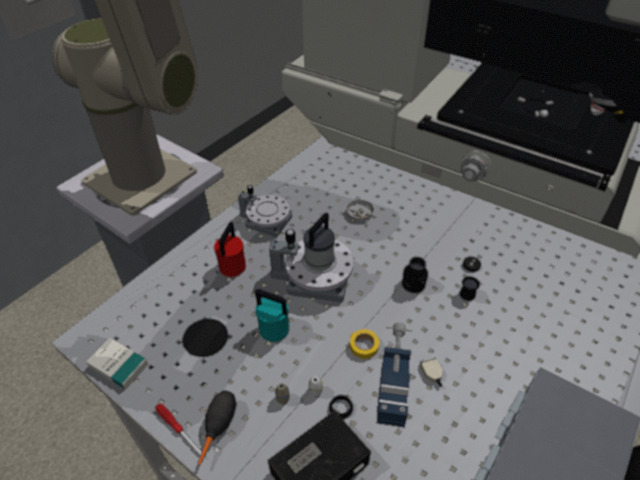

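View pics/t0.png

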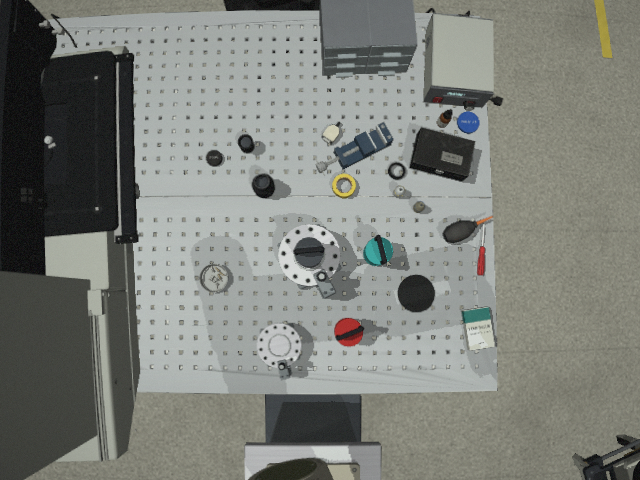

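The steel canister stands on the larger disc, at top (308,253) and scene (320,245). Candidates for each item:
- **Canister:** the steel one at top (308,253), against the red at (349,332) and the turquoise at (379,250).
- **Table:** the large disc at (308,253), against the small one at (279,345).
- **Knob:** (322,279), against the small table's at (284,368).
- **Pad:** the black disc at (416,293).

Next I'll check the choice in a close crop.

Run:
```python
from h import *
a=cv2.imread('pics/s0.png');b=cv2.imread('pics/t0.png')
c1=cv2.resize(b[205:325,265:445],None,fx=4.4,fy=4.4,interpolation=cv2.INTER_CUBIC)
c1=c1[:, :790]
cv2.imwrite('pics/ct.png',c1)
c2=cv2.resize(a[200:310,255:375],None,fx=5.4,fy=5.4,interpolation=cv2.INTER_CUBIC)
cv2.imwrite('pics/cs.png',c2)
g=cv2.cvtColor(b,cv2.COLOR_BGR2GRAY)
# pad: dark blob
m=(g<45).astype(np.uint8); m[:, :385]=0;m[:,440:]=0;m[:270]=0;m[315:]=0
cs=max(cv2.findContours(m,0,cv2.CHAIN_APPROX_NONE)[0],key=cv2.contourArea); e=cv2.fitEllipse(cs);print('pad',e,onz('top',e[0],.003))
ga=cv2.cvtColor(a,cv2.COLOR_BGR2GRAY)
m=(ga<50).astype(np.uint8); m[:, :170]=0;m[:,240:]=0;m[:310]=0;m[365:]=0
cs=max(cv2.findContours(m,0,cv2.CHAIN_APPROX_NONE)[0],key=cv2.contourArea); e=cv2.fitEllipse(cs);print('pad s',e,onz('scene',e[0],.003))
# disc bright
for t in (190,200,210,220):
    m=(g>t).astype(np.uint8); m[:, :265]=0;m[:,350:]=0;m[:215]=0;m[300:]=0
    cs=max(cv2.findContours(m,0,cv2.CHAIN_APPROX_NONE)[0],key=cv2.contourArea); h=cv2.convexHull(cs); print(t,cv2.contourArea(cs),cv2.minEnclosingCircle(h), onz('top',cv2.minEnclosingCircle(h)[0],.06))
```

```text
pad ((415.67413330078125, 292.91424560546875), (35.089508056640625, 35.830013275146484), 159.85000610351562) [ 0.50611203 -0.24430056  0.003     ]
pad s ((204.905517578125, 337.34033203125), (35.055728912353516, 44.668212890625), 71.82317352294922) [ 0.50571603 -0.24668525  0.003     ]
190 1250.5 ((308.5010070800781, 254.77137756347656), 30.775524139404297) [0.59143257 0.0088019  0.06      ]
200 670.5 ((299.5, 261.0), 27.735456466674805) [0.5773716 0.0289701 0.06     ]
210 580.0 ((299.5, 261.0), 27.735456466674805) [0.5773716 0.0289701 0.06     ]Traceback (most recent call last):
  File "<stdin>", line 18, in <module>
ValueError: max() iterable argument is empty
```

View pics/ct.png

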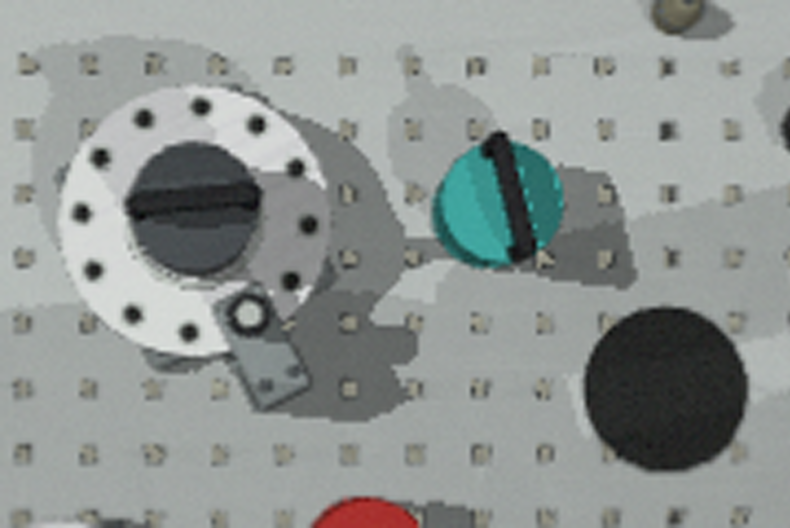

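View pics/cs.png

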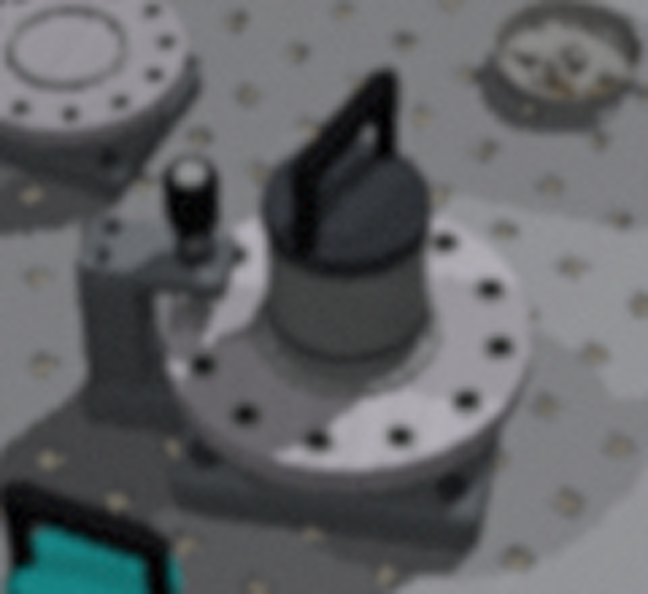

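The crops show that the steel canister's handle bar runs roughly along world y, at top ≈(308.5,250.3). The knob is at top ≈(321,276) and scene ≈(290,232), with the bracket pointing down and right in the top view. Now I'll refine these and triangulate.

Run:
```python
from h import *
a=cv2.imread('pics/s0.png');b=cv2.imread('pics/t0.png')
g=cv2.cvtColor(b,cv2.COLOR_BGR2GRAY);ga=cv2.cvtColor(a,cv2.COLOR_BGR2GRAY)
def blob(g,box,t,off=4):
    x0,y0,x1,y1=box; k=8; c=cv2.resize(g[y0:y1,x0:x1],None,fx=k,fy=k,interpolation=cv2.INTER_CUBIC)
    cs=max(cv2.findContours((c<t).astype(np.uint8),0,cv2.CHAIN_APPROX_NONE)[0],key=cv2.contourArea)
    r=cv2.minAreaRect(cs); f=lambda p:((np.array(p)+.5)/k-.5+[x0,y0])
    return f(r[0]),[f(p) for p in cv2.boxPoints(r)],np.array(r[1])/k
for t in (35,42,50):
    c,bx,wh=blob(g,(290,240,328,262),t); 
    P=[onz('top',p,.171) for p in bx]; C=onz('top',c,.171); s=sorted(range(4),key=lambda i:P[i][1]); d=(P[s[2]]+P[s[3]]-P[s[0]]-P[s[1]])/2
    print('bar',t,c,wh,C,np.linalg.norm(d),'ang from +y (ccw)',np.degrees(np.arctan2(-d[0],d[1])))
for t in (50,70):
    c,bx,wh=blob(g,(313,268,330,285),t); print('knob',t,c,wh,onz('top',c,.128))
H=np.array([(201,106),(257,124),(296,167),(309,225),(291,281),(190,332),(133,314),(94,270),(82,212),(100,157),(144,118)],float)
H=(H+.5)/4.4-.5+[265,205]
W=np.array([onz('top',p,.06) for p in H]);
A=np.c_[2*W[:,:2],np.ones(len(W))];s=np.linalg.lstsq(A,(W[:,:2]**2).sum(1),rcond=None)[0];r=np.sqrt(s[2]+s[0]**2+s[1]**2)
print('disc',s[:2],r,'res',np.abs(np.linalg.norm(W[:,:2]-s[:2],axis=1)-r).max())
# scene guesses
def tri(p,q):
    o1,d1=ray('top',p);o2,d2=ray('scene',q);M=np.c_[d1,-d2];k=np.linalg.lstsq(M,o2-o1,rcond=None)[0]
    x,y=o1+d1*k[0],o2+d2*k[1];return (x+y)/2,np.linalg.norm(x-y)
S=lambda p:(np.array(p)+.5)/5.4-.5+[255,200]
T=lambda p:(np.array(p)+.5)/4.4-.5+[265,205]
print('knob top tri',tri(T((248,314)),S((190,174))),onz('scene',S((190,174)),.132),onz('top',T((248,314)),.132))
print('bar tri',tri(T((193,200)),S((345,120))),onz('scene',S((345,120)),.171))
for z in (.165,.171): print(z,onz('top',T((193,200)),z))
```

```text
bar 35 [314.18866348 251.68667984] [ 5.87807131 19.3712635 ] [ 0.58767661 -0.00376562  0.171     ] 0.0392081962477446 ang from +y (ccw) 16.885079985223264
bar 42 [308.74161911 250.18662262] [ 6.81077528 29.61505318] [0.5907121  0.00725972 0.171     ] 0.05992290465769443 ang from +y (ccw) 4.6057202762848695
bar 50 [308.74006653 250.15557194] [ 7.27734709 30.11383057] [0.59077524 0.00726301 0.171     ] 0.06093279921179724 ang from +y (ccw) 4.684267461857073
knob 50 [321.89660454 278.11212349] [5.13378143 9.03694153] [ 0.53608753 -0.02009217  0.128     ]
knob 70 [321.43750095 276.0625    ] [ 9.72271824 10.25304794] [ 0.54039392 -0.0191294   0.128     ]
disc [0.59255366 0.00762037] 0.05810481842950564 res 0.0001989848344563852
knob top tri (array([ 0.53991137, -0.01854128,  0.13217289]), np.float64(0.0012849701132681593)) [ 0.53933896 -0.01886715  0.132     ] [ 0.54038371 -0.01809953  0.132     ]
bar tri (array([0.5909886 , 0.0076317 , 0.16857214]), np.float64(0.0005556181871961821)) [0.59238    0.00540907 0.171     ]
0.165 [0.59155246 0.00785376 0.165     ]
0.171 [0.59095226 0.00779512 0.171     ]
```

>>> servo_tool(plan=[[[-1,17,24,9,0,0,0.056],[-1,17,24,9,0,0,0.056],[-1,17,24,9,0,0,0.056],[-1,17,24,9,0,0,0.056],[-1,17,24,9,0,0,0.056],[-1,17,24,9,0,0,0.056],[-1,17,24,9,0,0,0.056],[-1,17,24,9,0,0,0.056],[-1,17,24,9,0,0,0.056],[-1,17,24,9,0,0,0.056],[-1,17,24,9,0,0,0.056],[-1,17,24,9,0,0,0.056]]], force=30)

```text
t: 1.3
tool_pos: [0.3896, -0.2815, 0.3072]
orientation: [-2.765, -1.489, 0.0]
force: [0.8, -0.3, -0.5]
opening: 0.0934
```

>>> servo_tool(plan=[[[-1,17,24,0,0,0,0.056],[-1,17,24,0,0,0,0.056],[-1,17,24,0,0,0,0.056],[-1,17,24,0,0,0,0.056],[-1,17,24,0,0,0,0.056],[-1,17,24,0,0,0,0.056],[-1,17,24,0,0,0,0.056],[-1,17,24,0,0,0,0.056],[-1,17,24,0,0,0,0.056],[-1,17,24,0,0,0,0.056],[-1,0,0,0,0,0,0],[-1,0,0,0,0,0,0]]])

```text
t: 2.5
tool_pos: [0.559, -0.0424, 0.3066]
orientation: [-2.248, -2.194, 0.002]
force: [-0.3, -1.2, -0.7]
opening: 0.0932
```

```bash
cat >> h.py <<'E'
def st():
    s=monitor.read_state(); R=cv2.Rodrigues(s['orientation'])[0]
    print('t',s['t'],'pos',s['tool_pos'].round(4),'yawY',np.degrees(np.arctan2(R[1,1],R[0,1])).round(2),'z',R[:,2].round(4),'F',s['force'].round(2),'open',round(s['opening'],4),'q',np.round(s['q'],2))
E
python3 -c "
from h import *
st()"
```

```text
t 2.5 pos [ 0.559  -0.0424  0.3066] yawY -1.4 z [-1.4e-03 -1.0e-04 -1.0e+00] F [-0.32 -1.15 -0.66] open 0.0932 q [-0.17  0.01  1.42 -0.    1.71 -0.14]
```

>>> servo_tool(plan=[[[-1,11,17,0,0,0,0.035],[-1,11,17,0,0,0,0.035],[-1,10,16,0,0,0,0.035],[-1,0,0,-15,0,0,0],[-1,0,0,-20,0,0,0],[-1,0,0,-20,0,0,0],[-1,0,0,-20,0,0,0],[-1,0,0,-20,0,0,0],[-1,0,0,-10,0,0,0],[-1,0,0,0,0,0,0],[-1,0,0,0,0,0,0]]])

```text
t: 3.6
tool_pos: [0.5912, 0.0069, 0.2027]
orientation: [2.131, 2.308, 0.0]
force: [0.5, -0.4, 0.4]
opening: 0.0929
```

```bash
python3 -c "
from h import *
st()
a=shot('scene','s1.png')
cv2.imwrite('pics/s1c.png',cv2.resize(a[150:310,230:400,::-1],None,fx=3.5,fy=3.5,interpolation=cv2.INTER_CUBIC))"
```

```text
t 3.6 pos [0.5912 0.0069 0.2027] yawY 4.55 z [ 2.e-04 -2.e-04 -1.e+00] F [ 0.5  -0.41  0.38] open 0.0929 q [-0.07  0.11  1.51 -0.    1.53 -0.15]
```

View pics/s1c.png

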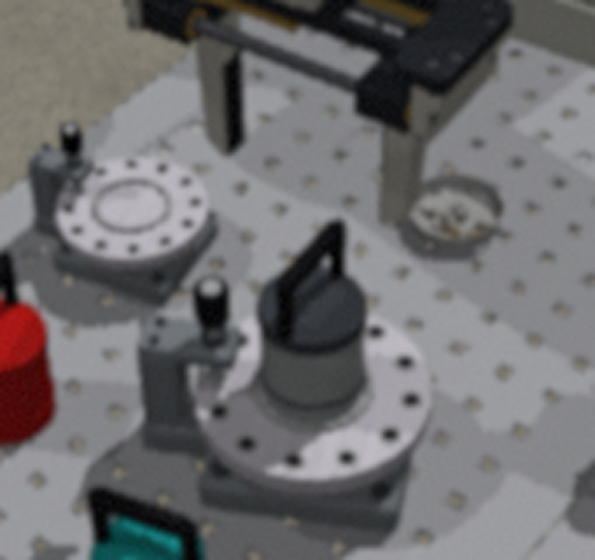

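The fingers, at crop (222,110) and (398,180), straddle the handle along x, well above it. I'll descend to TCP z≈0.157 and close.

>>> servo_tool(plan=[[[-1,0,0,-16,0,0,0],[-1,0,0,-16,0,0,0],[-1,0,0,-14,0,0,0],[-1,0,0,0,0,0,0],[0.6,0,0,0,0,0,0],[0.6,0,0,0,0,0,0],[0.6,0,0,0,0,0,0],[1,0,0,0,0,0,0],[1,0,0,0,0,0,0],[1,0,0,0,0,0,0],[1,0,0,0,0,0,0]]])

```text
t: 4.75
tool_pos: [0.5912, 0.0073, 0.1563]
orientation: [2.131, 2.308, 0.0]
force: [-0.4, -0.2, 0.8]
opening: 0.0417
```

```bash
python3 -c "
from h import *
st()"
```

```text
t 4.75 pos [0.5912 0.0073 0.1563] yawY 4.59 z [ 1.e-04 -0.e+00 -1.e+00] F [-0.41 -0.19  0.82] open 0.0417 q [-0.07  0.13  1.57 -0.    1.44 -0.15]
```

>>> servo_tool(plan=[[[1,0,0,0,0,0,0],[1,0,0,0,0,0,0],[1,0,0,0,0,0,0],[1,0,0,0,0,0,0],[1,0,0,0,0,0,0],[1,0,0,0,0,0,0],[1,0,0,0,0,0,0],[1,0,0,0,0,0,0],[1,0,0,0,0,0,0]]])

```text
t: 5.65
tool_pos: [0.5912, 0.0073, 0.1562]
orientation: [-2.131, -2.308, 0.0]
force: [1.1, -0.2, 0.3]
opening: 0.0004
```

>>> servo_tool(plan=[[[1,0,0,4,0,0,0],[1,0,0,6,0,0,0],[1,0,0,8,0,0,0],[1,0,0,10,0,0,0],[1,0,0,10,0,0,0],[1,0,0,10,0,0,0],[1,0,0,10,0,0,0],[1,0,0,10,0,0,0],[1,0,0,8,0,0,0],[1,0,0,4,0,0,0],[1,0,0,0,0,0,0],[1,0,0,0,0,0,0]]])

```text
t: 6.85
tool_pos: [0.5911, 0.0073, 0.2358]
orientation: [-2.13, -2.308, 0.001]
force: [0.4, -0.2, -0.3]
opening: 0.0005
```

```bash
python3 -c "
from h import *
st()
a=shot('scene','s2.png')
cv2.imwrite('pics/s2c.png',cv2.resize(a[120:310,200:400,::-1],None,fx=3,fy=3,interpolation=cv2.INTER_CUBIC))"
```

```text
t 6.85 pos [0.5911 0.0073 0.2358] yawY 4.59 z [-6.e-04  0.e+00 -1.e+00] F [ 0.41 -0.19 -0.26] open 0.0005 q [-0.07  0.09  1.46 -0.    1.59 -0.15]
```

View pics/s2c.png

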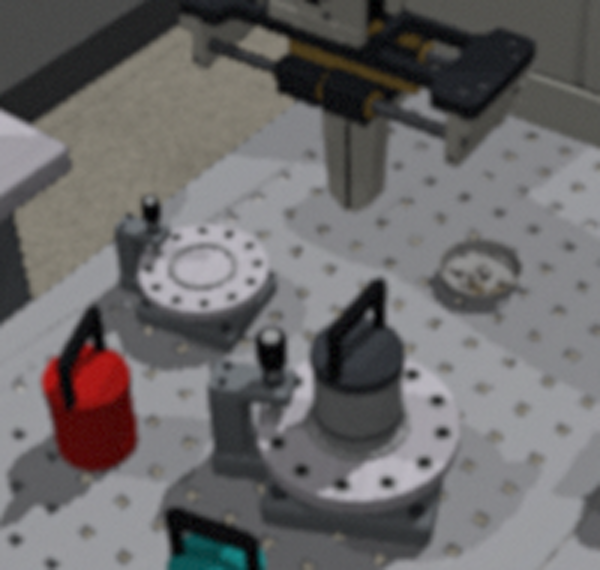

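The jaws shut on nothing: the opening is 0.4 mm, and the canister still stands in its nest. The fingertip is at crop (355,207), scene ≈(318,189). I'll compare that with where the calibration puts the reported TCP.

Run:
```python
from h import *
s=monitor.read_state(); p=s['tool_pos']
print('tip proj scene',proj('scene',p-[0,0,.011]),'tcp',proj('scene',p))
print('bar proj', proj('scene',[.591,.0075,.171]))
b=shot('top','t2.png')
print('tip proj top',proj('top',p-[0,0,.011]))
a=cv2.imread('pics/s2.png')
c1=cv2.resize(a[165:265,275:345],None,fx=5.5,fy=5.5,interpolation=cv2.INTER_CUBIC)
c2=cv2.resize(b[220:320,270:340,::-1],None,fx=5.5,fy=5.5,interpolation=cv2.INTER_CUBIC)
cv2.imwrite('pics/c3.png',np.hstack([c1,c2]))
```

```text
tip proj scene [318.2190029  199.58978041] tcp [318.16333733 194.98857932]
bar proj [318.57791518 220.90812639]
tip proj top [308.4755353  247.30086278]
```

View pics/c3.png

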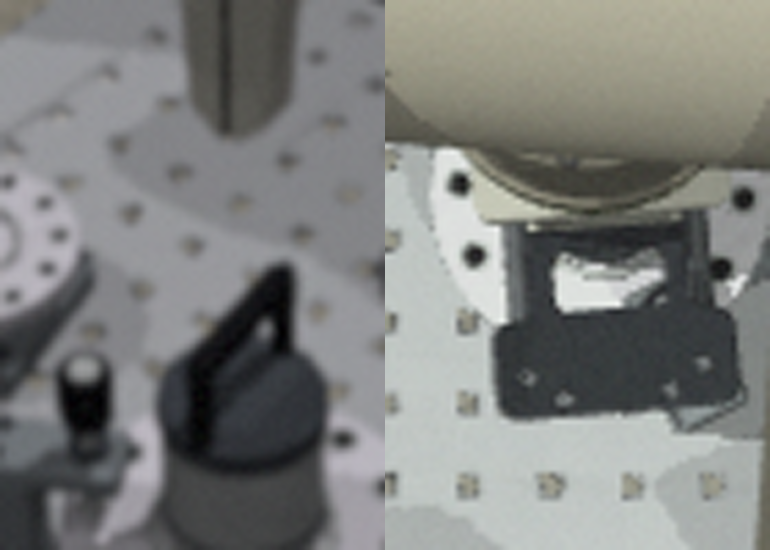

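Run:
```python
from h import *
u=np.array([np.cos(np.radians(4.6)),np.sin(np.radians(4.6)),0]); p=monitor.read_state()['tool_pos']
for z in (.309,.33,.35,.37): 
    X=p-.094*u; X[2]=z; print('end',z,proj('top',X).round(1), proj('scene',X).round(1))
for z in (.225,.24,.25,.26): print('tip z',z,proj('scene',[p[0],p[1],z]).round(1))
a=cv2.imread('pics/s2.png')
cv2.imwrite('pics/c4.png',cv2.resize(a[70:200,240:400],None,fx=4.5,fy=4.5,interpolation=cv2.INTER_CUBIC))
b=cv2.imread('pics/s1.png')
s=[.5912,.0069,.2027]
for k in(-1,1):
    for z in (.1917,.205,.215,.225):
        print('open finger inner face',k,z,proj('scene',[s[0]+k*.0465*u[0],s[1]+k*.0465*u[1],z]).round(1))
```

```text
end 0.309 [312.2 296.1] [273.5 145.1]
end 0.33 [312.2 296. ] [272.7 135.2]
end 0.35 [312.2 296. ] [271.9 125.4]
end 0.37 [312.2 295.9] [271.  115.3]
tip z 0.225 [318.2 199.4]
tip z 0.24 [318.1 193.1]
tip z 0.25 [318.1 188.8]
tip z 0.26 [318.  184.5]
open finger inner face -1 0.1917 [297.9 204.2]
open finger inner face -1 0.205 [297.6 198.9]
open finger inner face -1 0.215 [297.4 194.9]
open finger inner face -1 0.225 [297.2 190.8]
open finger inner face 1 0.1917 [339.6 222.3]
open finger inner face 1 0.205 [339.8 217. ]
open finger inner face 1 0.215 [339.9 212.9]
open finger inner face 1 0.225 [340.  208.8]
```

View pics/c4.png

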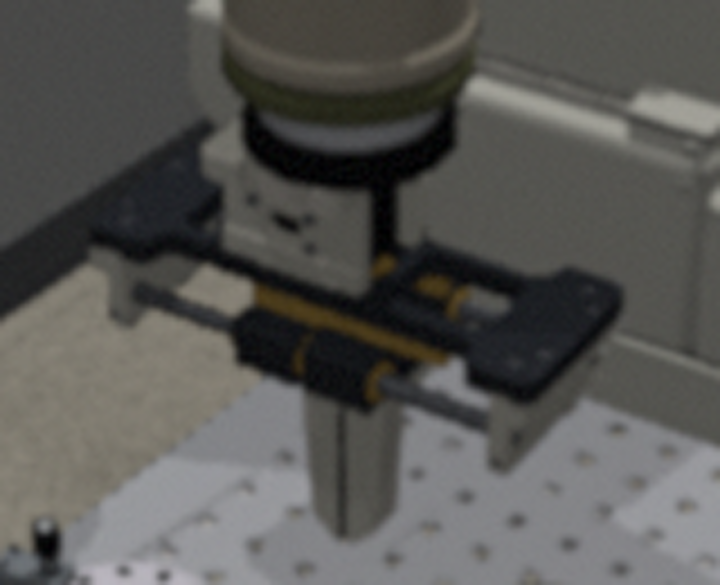

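x and y agree with both views. The gripper, though, appears about 26–27 mm higher than its reported z, since the fingertip projects at z≈0.251 against the reported 0.225. That explains passing just over the bar. I'll reopen and descend 27 mm deeper, straddling the lid, and check with a picture before closing.

>>> servo_tool(plan=[[[-1,0,0,0,0,0,0],[-1,0,0,0,0,0,0],[-1,0,0,0,0,0,0],[-1,0,0,0,0,0,0],[-1,0,0,0,0,0,0],[-1,0,0,0,0,0,0],[-1,0,0,0,0,0,0],[-1,0,0,0,0,0,0],[-1,0,0,0,0,0,0],[-1,0,0,0,0,0,0],[-1,0,0,0,0,0,0],[-1,0,0,0,0,0,0]]])

```text
t: 8.15
tool_pos: [0.5912, 0.0073, 0.2362]
orientation: [-2.131, -2.309, 0.0]
force: [-0.4, 0.8, -0.5]
opening: 0.0907
```

>>> servo_tool(plan=[[[-1,0,0,-10,0,0,0],[-1,0,0,-15,0,0,0],[-1,0,0,-15,0,0,0],[-1,0,0,-15,0,0,0],[-1,0,0,-15,0,0,0],[-1,0,0,-15,0,0,0],[-1,0,0,-12,0,0,0],[-1,0,0,-10,0,0,0],[-1,0,0,0,0,0,0],[-1,0,0,0,0,0,0]]])

```text
t: 9.15
tool_pos: [0.5913, 0.0073, 0.1294]
orientation: [2.131, 2.308, 0.0]
force: [0.8, 0.8, 0.1]
opening: 0.093
```

```bash
python3 -c "
from h import *
st()
a=shot('scene','s3.png')
cv2.imwrite('pics/s3c.png',cv2.resize(a[160:290,260:380,::-1],None,fx=4.5,fy=4.5,interpolation=cv2.INTER_CUBIC))"
```

```text
t 9.15 pos [0.5913 0.0073 0.1294] yawY 4.58 z [ 1.e-04 -0.e+00 -1.e+00] F [0.76 0.8  0.13] open 0.093 q [-0.07  0.15  1.6   0.    1.4  -0.15]
```

View pics/s3c.png

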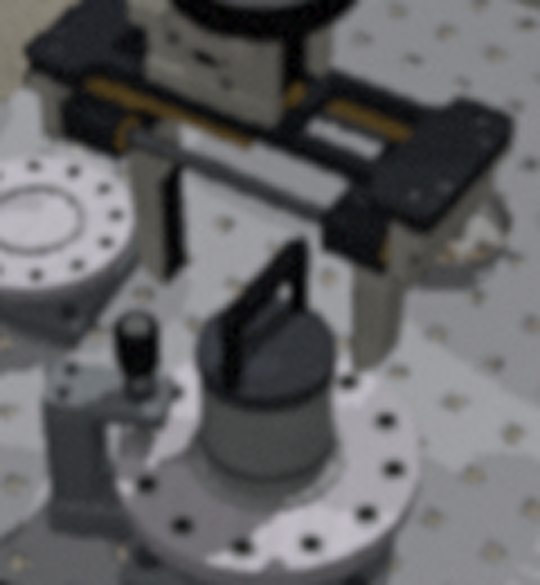

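The tips are at crop (172,275) and (368,365). Their midpoint falls at scene ≈(320,231), which is real z≈0.145, between the lid (0.130) and the bar's underside (0.159). Closing.

>>> servo_tool(plan=[[[1,0,0,0,0,0,0],[1,0,0,0,0,0,0],[1,0,0,0,0,0,0],[1,0,0,0,0,0,0],[1,0,0,0,0,0,0],[1,0,0,0,0,0,0],[1,0,0,0,0,0,0],[1,0,0,0,0,0,0],[1,0,0,0,0,0,0],[1,0,0,0,0,0,0],[1,0,0,0,0,0,0],[1,0,0,0,0,0,0]]], force=40)

```text
t: 10.4
tool_pos: [0.5911, 0.0073, 0.1291]
orientation: [-2.131, -2.308, 0.0]
force: [1.0, 0.0, -0.1]
opening: 0.0091
```

>>> servo_tool(plan=[[[1,0,0,0,0,0,0],[1,0,0,0,0,0,0],[1,0,0,0,0,0,0]]])

```text
t: 10.7
tool_pos: [0.5911, 0.0073, 0.1291]
orientation: [-2.131, -2.308, 0.0]
force: [-1.1, 0.5, -0.7]
opening: 0.0095
```

>>> servo_tool(plan=[[[1,0,0,4,0,0,0],[1,0,0,8,0,0,0],[1,0,0,11,0,0,0],[1,0,0,12,0,0,0],[1,0,0,12,0,0,0],[1,0,0,12,0,0,0],[1,0,0,12,0,0,0],[1,0,0,12,0,0,0],[1,0,0,10,0,0,0],[1,0,0,5,0,0,0],[1,0,0,2,0,0,0],[1,0,0,0,0,0,0]]])

```text
t: 11.9
tool_pos: [0.5912, 0.0073, 0.2292]
orientation: [-2.131, -2.308, 0.0]
force: [0.6, -0.7, -2.9]
opening: 0.0099
```

```bash
python3 -c "
from h import *
st()
a=shot('scene','s4.png')
cv2.imwrite('pics/s4c.png',cv2.resize(a[100:380,140:400,::-1],None,fx=2.1,fy=2.1,interpolation=cv2.INTER_CUBIC))"
```

```text
t 11.9 pos [0.5912 0.0073 0.2292] yawY 4.59 z [-2.e-04  0.e+00 -1.e+00] F [ 0.57 -0.7  -2.86] open 0.0099 q [-0.07  0.1   1.47  0.    1.57 -0.15]
```

View pics/s4c.png

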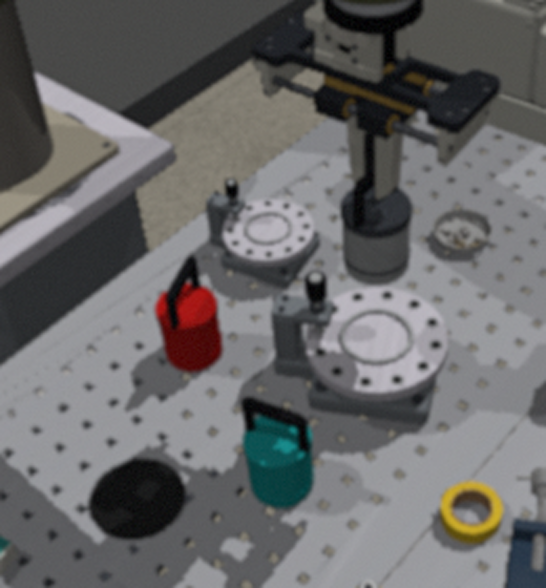

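The canister hangs upright and clear of the disc, with a 2.9 N load. The pad is at crop (138,497). Next I'll carry it over the pad, a shift of -85 mm in x and -253 mm in y.

>>> servo_tool(plan=[[[1,-3,-8,0,0,0,0],[1,-5,-15,0,0,0,0],[1,-8,-24,0,0,0,0],[1,-9,-27,0,0,0,0],[1,-9,-27,0,0,0,0],[1,-9,-27,0,0,0,0],[1,-9,-27,0,0,0,0],[1,-9,-27,0,0,0,0],[1,-9,-27,0,0,0,0],[1,-8,-22,0,0,0,0],[1,-5,-15,0,0,0,0],[1,-2,-7,0,0,0,0]]])

```text
t: 13.15
tool_pos: [0.5051, -0.2475, 0.229]
orientation: [-2.133, -2.306, 0.001]
force: [-0.3, 0.3, -2.8]
opening: 0.0096
```

>>> servo_tool(plan=[[[1,0,0,-5,0,0,0],[1,0,0,-10,0,0,0],[1,0,0,-15,0,0,0],[1,0,0,-18,0,0,0],[1,0,0,-18,0,0,0],[1,0,0,-18,0,0,0],[1,0,0,-18,0,0,0],[1,0,0,-15,0,0,0],[1,0,0,-12,0,0,0],[1,0,0,-8,0,0,0],[1,0,0,-5,0,0,0],[1,0,0,0,0,0,0]]])

```text
t: 14.35
tool_pos: [0.506, -0.2455, 0.0867]
orientation: [-2.13, -2.308, 0.0]
force: [0.0, -0.8, -1.5]
opening: 0.0096
```

```bash
python3 -c "
from h import *
st()
a=shot('scene','s5.png');b=shot('top','t5.png')
cv2.imwrite('pics/s5c.png',np.hstack([cv2.resize(x,(390,390),interpolation=cv2.INTER_CUBIC) for x in (a[230:380,130:280,::-1],b[210:360,340:490,::-1])]))"
```

```text
t 14.35 pos [ 0.506  -0.2455  0.0867] yawY 4.59 z [-6.e-04  4.e-04 -1.e+00] F [ 0.01 -0.76 -1.47] open 0.0096 q [-0.54  0.11  1.72  0.    1.31 -0.62]
```

View pics/s5c.png

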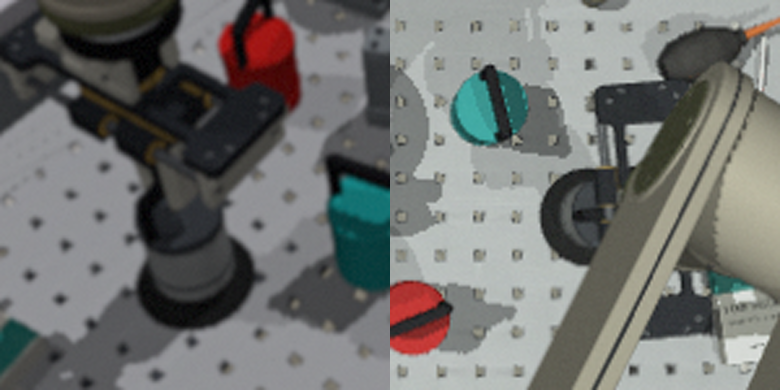

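The canister hangs centred over the pad, about 14 mm above it. Lowering slowly.

>>> servo_tool(plan=[[[1,0,0,-4,0,0,0],[1,0,0,-3,0,0,0],[1,0,0,-2,0,0,0],[1,0,0,-1,0,0,0],[1,0,0,-1,0,0,0],[1,0,0,-1,0,0,0],[1,0,0,0,0,0,0]]])

```text
t: 15.15
tool_pos: [0.5062, -0.2457, 0.0751]
orientation: [-2.131, -2.308, 0.0]
force: [0.2, 0.0, -2.7]
opening: 0.0094
```

>>> servo_tool(plan=[[[1,0,0,-1,0,0,0],[1,0,0,-1,0,0,0],[1,0,0,0,0,0,0]]])

```text
t: 15.45
tool_pos: [0.5061, -0.2456, 0.073]
orientation: [-2.131, -2.308, 0.0]
force: [-0.1, 0.4, -3.3]
opening: 0.01
```

>>> servo_tool(plan=[[[1,0,0,-1,0,0,0],[1,0,0,0,0,0,0],[1,0,0,0,0,0,0]]])

```text
t: 15.75
tool_pos: [0.5062, -0.2457, 0.0722]
orientation: [-2.131, -2.309, -0.0]
force: [0.0, -0.2, -2.5]
opening: 0.0095
```

>>> servo_tool(plan=[[[1,0,0,-0.7,0,0,0],[1,0,0,0,0,0,0],[1,0,0,0,0,0,0]]])

```text
t: 16.05
tool_pos: [0.5065, -0.2459, 0.0721]
orientation: [2.13, 2.308, 0.0]
force: [-1.7, -0.1, 3.8]
opening: 0.0094
```

Contact confirmed: the z force went from -2.5 to +3.8 N. Releasing, then retreating upward.

>>> servo_tool(plan=[[[-0.3,0,0,0,0,0,0],[-0.3,0,0,0,0,0,0],[-0.3,0,0,0,0,0,0],[-0.3,0,0,0,0,0,0],[-0.3,0,0,0,0,0,0],[-0.3,0,0,0,0,0,0],[-0.3,0,0,0,0,0,0],[-0.3,0,0,0,0,0,0],[-0.3,0,0,0,0,0,0]]])

```text
t: 16.95
tool_pos: [0.5062, -0.2457, 0.0715]
orientation: [-2.131, -2.308, 0.0]
force: [0.5, 0.0, 0.2]
opening: 0.0605
```

>>> servo_tool(plan=[[[-0.3,0,0,5,0,0,0],[-0.3,0,0,10,0,0,0],[-0.3,0,0,15,0,0,0],[-0.3,0,0,20,0,0,0],[-0.3,0,0,20,0,0,0],[-0.3,0,0,20,0,0,0],[-0.3,0,0,20,0,0,0],[-0.3,0,0,10,0,0,0],[-0.3,0,0,0,0,0,0]]])

```text
t: 17.85
tool_pos: [0.5075, -0.2465, 0.1945]
orientation: [2.128, 2.305, 0.001]
force: [-1.0, 0.5, -0.6]
opening: 0.0603
```

>>> servo_tool(plan=[[[-0.3,2,10,0,0,0,0],[-0.3,3,20,0,0,0,0],[-0.3,4,26,0,0,0,0],[-0.3,4,26,0,0,0,0],[-0.3,4,26,0,0,0,0],[-0.3,4,26,0,0,0,0],[-0.3,4,26,0,0,0,0],[-0.3,3,26,0,0,0,0],[-0.3,3,20,0,0,0,0],[-0.3,2,13,0,0,0,0],[-0.3,1,8,0,0,0,0],[-0.3,0,0,0,0,0,0]]])

```text
t: 19.05
tool_pos: [0.5399, -0.0179, 0.1909]
orientation: [-2.129, -2.309, 0.001]
force: [0.2, -0.2, 0.3]
opening: 0.0602
```

>>> servo_tool(plan=[[[-0.3,0,0,-10,0,0,0],[-0.3,0,0,-15,0,0,0],[-0.3,0,0,-15,0,0,0],[-0.3,0,0,-10,0,0,0],[-0.3,0,0,-5,0,0,0],[-0.3,0,0,0,0,0,0]]])

```text
t: 19.65
tool_pos: [0.5394, -0.0188, 0.1351]
orientation: [-2.13, -2.307, 0.002]
force: [-0.3, 0.0, -0.4]
opening: 0.0605
```

Run:
```python
from h import *
st()
a=shot('scene','s6.png');b=shot('top','t6.png')
# canister handle on the pad in top view: dark bar within the lid
print('expect bar top',proj('top',[.506,-.2455,.114]))
cv2.imwrite('pics/s6c.png',np.hstack([cv2.resize(x,(395,395),interpolation=cv2.INTER_CUBIC) for x in (a[170:300,230:360,::-1],b[240:340,365:465,::-1])]))
```

```text
t 19.65 pos [ 0.5394 -0.0188  0.1351] yawY 4.57 z [-2.1e-03  2.0e-04 -1.0e+00] F [-0.26  0.   -0.36] open 0.0605 q [-0.13  0.01  1.73 -0.    1.4  -0.21]
expect bar top [426.87322266 292.26000969]
```

View pics/s6c.png

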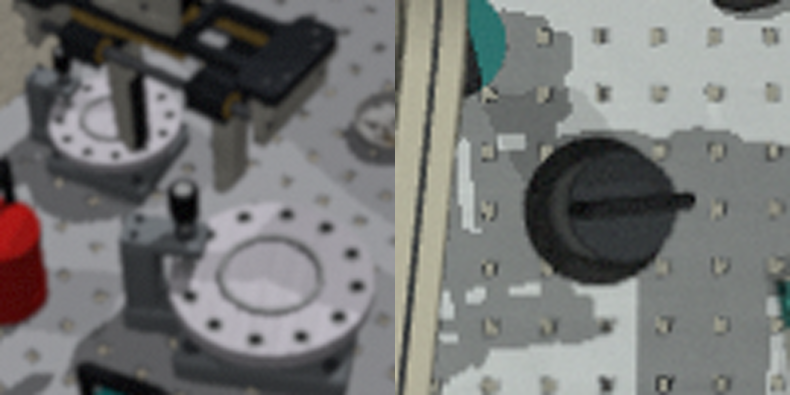

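The canister stands upright on the pad: the bar's right end is at top ≈(440,291), where a canister at pad centre would have it. The fingers straddle the knob, which is at crop (183,205). Descending and closing on it.

>>> servo_tool(plan=[[[-0.3,0,0,-10,0,0,0],[-0.3,0,0,-12,0,0,0],[-0.3,0,0,-12,0,0,0],[-0.3,0,0,-8,0,0,0],[-0.3,0,0,-5,0,0,0],[-0.3,0,0,-3,0,0,0],[-0.3,0,0,0,0,0,0],[-0.3,0,0,0,0,0,0]]], force=50)

```text
t: 20.55
tool_pos: [0.5405, -0.0187, 0.0869]
orientation: [2.131, 2.308, 0.001]
force: [0.1, -0.7, 0.1]
opening: 0.0605
```

Run:
```python
from h import *
st()
a=shot('scene','s7.png')
cv2.imwrite('pics/s7c.png',cv2.resize(a[190:280,255:345,::-1],(600,600),interpolation=cv2.INTER_CUBIC))
```

```text
t 20.55 pos [ 0.5405 -0.0187  0.0869] yawY 4.58 z [ 6.e-04 -1.e-04 -1.e+00] F [ 0.08 -0.7   0.13] open 0.0605 q [-0.13  0.05  1.78 -0.    1.31 -0.21]
```

I've used all 12 picture views, so from here I'm going by numbers. The z force is near zero, so there is no unwanted contact. Lowering 2 mm and gripping.

>>> servo_tool(plan=[[[-0.3,0,0,-2,0,0,0],[-0.3,0,0,0,0,0,0],[1,0,0,0,0,0,0],[1,0,0,0,0,0,0],[1,0,0,0,0,0,0],[1,0,0,0,0,0,0],[1,0,0,0,0,0,0],[1,0,0,0,0,0,0],[1,0,0,0,0,0,0],[1,0,0,0,0,0,0],[1,0,0,0,0,0,0],[1,0,0,0,0,0,0]]])

```text
t: 21.8
tool_pos: [0.5386, -0.0188, 0.0844]
orientation: [-2.129, -2.307, 0.004]
force: [-7.9, -0.8, 6.5]
opening: 0.0192
```

>>> servo_tool(plan=[[[1,0,0,2,0,0,0],[1,0,0,2,0,0,0],[1,0,0,2,0,0,0],[1,0,0,2,0,0,0],[1,0,0,0,0,0,0],[1,0,0,0,0,0,0]]])

```text
t: 22.4
tool_pos: [0.5385, -0.0188, 0.0911]
orientation: [-2.129, -2.306, 0.004]
force: [-4.1, -1.4, -8.4]
opening: 0.0193
```

The opening is 19 mm, so the knob is gripped, and 8.4 N at about 7 mm of lift matches the spring. I'll ease off the x side load and keep pulling to the stop.

>>> servo_tool(plan=[[[1,-1.5,0,2,0,0,0],[1,0,0,2,0,0,0],[1,0,0,2,0,0,0],[1,0,0,1,0,0,0],[1,0,0,0,0,0,0],[1,0,0,0,0,0,0]]])

```text
t: 23.0
tool_pos: [0.5385, -0.0188, 0.0993]
orientation: [-2.131, -2.308, 0.001]
force: [-1.8, -2.6, -10.7]
opening: 0.0192
```

>>> servo_tool(plan=[[[1,0,0,1,0,0,0],[1,0,0,1,0,0,0],[1,0,0,0,0,0,0],[1,0,0,0,0,0,0]]])

```text
t: 23.4
tool_pos: [0.5385, -0.0187, 0.1006]
orientation: [-2.131, -2.308, 0.001]
force: [4.0, -3.2, -20.5]
opening: 0.0187
```

The pull jumped from 10.7 to 20.5 N after 16.2 mm of travel, so the knob is at its stop. I'll check that it's steady and that the canister hasn't moved, then hand in.

>>> servo_tool(plan=[[[1,0,0,0,0,0,0],[1,0,0,0,0,0,0],[1,0,0,0,0,0,0],[1,0,0,0,0,0,0]]])

```text
t: 23.8
tool_pos: [0.5385, -0.0187, 0.1006]
orientation: [-2.131, -2.308, 0.001]
force: [4.2, -3.7, -21.0]
opening: 0.0192
```

Run:
```python
from h import *
st()
b=shot('top','t8.png')[:,:,::-1].astype(int); o=cv2.imread('pics/t6.png').astype(int); z=cv2.imread('pics/t0.png').astype(int)
d=np.abs(b-o).max(2)
print('canister region vs after placing: px changed >40:',(d[265:320,395:450]>40).sum())
for n,(x,y) in dict(dish=(215,278),eyepiece=(263,186),tape=(344,186)).items():
    e=np.abs(b-z).max(2)[y-22:y+22,x-22:x+22]; print(n,(e>40).sum())
a=eyes.read_camera('scene')[:,:,::-1]; cv2.imwrite('pics/s8.png',a)
a0=cv2.imread('pics/s0.png')
# knob's bright cap: template from s0 matched in s8 along the vertical
t=a0[228:244,285:297]; r=cv2.matchTemplate(a[205:255,278:304],t,cv2.TM_CCOEFF_NORMED); _,v,_,l=cv2.minMaxLoc(r)
print('knob match',v,(l[0]+278,l[1]+205),'was (285,228); expect',proj('scene',[.54,-.0184,.148])-proj('scene',[.54,-.0184,.132]))
st()
```

```text
t 23.8 pos [ 0.5385 -0.0187  0.1006] yawY 4.58 z [-7.e-04 -0.e+00 -1.e+00] F [  4.23  -3.75 -21.  ] open 0.0192 q [-0.13  0.04  1.77 -0.    1.34 -0.21]
canister region vs after placing: px changed >40: 288
dish 0
eyepiece 0
tape 0
knob match 0.6410213112831116 (283, 222) was (285,228); expect [-0.39270781 -5.86189203]
t 23.9 pos [ 0.5384 -0.0188  0.1006] yawY 4.57 z [-7.e-04  0.e+00 -1.e+00] F [  3.82  -4.27 -20.55] open 0.019 q [-0.13  0.04  1.77 -0.    1.34 -0.21]
```

The knob has moved up 6 px, which is the 5.9 px expected for 16 mm. The canister region shows 288 changed pixels, so I'll see whether that is shadow or movement.

Run:
```python
from h import *
o=cv2.imread('pics/t6.png');b=cv2.imread('pics/t8.png')
d=(np.abs(b.astype(int)-o).max(2)>40)[265:320,395:450]; ys,xs=np.nonzero(d)
print('changed rows',ys.min()+265,ys.max()+265,'cols',xs.min()+395,xs.max()+395, 'mean t6,t8',o[265:320,395:450][d].mean(),b[265:320,395:450][d].mean())
for n,im in(('t6',o),('t8',b)):
    g=cv2.cvtColor(im,cv2.COLOR_BGR2GRAY)[265:320,395:450]
    cs=max(cv2.findContours((g<70).astype(np.uint8),0,cv2.CHAIN_APPROX_NONE)[0],key=cv2.contourArea); print(n,'pad+canister',cv2.boundingRect(cs),cv2.contourArea(cs))
so,sb=[cv2.imread(f'pics/{f}.png')[285:365,170:240] for f in('s6','s8')]
print('scene changed',(np.abs(so.astype(int)-sb).max(2)>40).sum(),'shift',cv2.phaseCorrelate(*[cv2.cvtColor(x,6).astype(np.float32) for x in(so,sb)],cv2.createHanningWindow((70,80),5)))
x,y=o[270:312,398:445],b[270:312,398:445]
print('top shift',cv2.phaseCorrelate(*[cv2.cvtColor(i,6).astype(np.float32) for i in(x,y)],cv2.createHanningWindow((47,42),5)))
```

```text
changed rows 269 319 cols 395 449 mean t6,t8 145.89236111111111 153.2164351851852
t6 pad+canister (3, 10, 43, 37) 1068.0
t8 pad+canister (3, 10, 43, 37) 1066.5
scene changed 370 shift ((-0.012024317689871111, 0.09185663974718494), 0.7724044213692347)
top shift ((-0.050256494650021466, 0.5039376772236039), 1.0658460581744158)
```

The outline is identical, with the same bounding box and an area of 1068 against 1066.5 px. The changed pixels are bright, which points to the arm's shadow on the bench. Handing in.

```bash
python3 -c "
from h import *
print(job.close_job()); st()"
```

```text
the job is handed in; nothing more can be done
None
the job is handed in; nothing more can be done
```

The canister stands let go on the rubber pad, and I handed the job in with the gripper still holding the plunger knob fully up. The interface gives no verdict. I last read the clock at 23.9 s, against the 51 s limit.

**What happened:** The first grasp missed. Both cameras agreed with the reported x and y, but the fingers stood about 26–27 mm higher than the reported z. The jaws shut just above the handle without touching anything. I corrected the height, gripped the handle and carried the canister to the pad. I set it down until contact showed in the force (about 4 N upward), released it and backed away. Then I gripped the knob and pulled it to its stop.

**Last checks:**
- **Plunger:** The tool rose 16.2 mm, and the pull jumped from 10.7 to about 20.5 N, which means it reached the stop. It then held steady with the jaws 19 mm apart on the knob. The knob also moved up 6 px in the scene picture, against 5.9 px expected for 16 mm, though that image match was weak (0.64).
- **Canister:** Its outline in the top view was the same after the pull as after placing. It is within about 2 mm of the pad's centre by the tool position.
- **Dish, eyepiece and tape:** No pixels changed around them since the start.

**Did not fully agree:**
- 288 pixels changed around the canister. I put this down to the arm's shadow, because the outline stayed the same.
- One image-shift check around the canister gave 0.5 px (about 1 mm) in the top view, but only 0.1 px in the scene view.
- I reached the 12-picture limit before gripping the knob, so that grip was checked only by numbers.

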